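# Close the sprung lid of a coffee sample caddy

## Robot

A 6-joint arm with a two-finger parallel gripper is mounted at the origin on the work surface. World frame = base frame: x ahead of the robot, y to its left, z up, the work surface at z = 0. Lengths are in mm, angles in rad, forces in N, time in s.
With the tool pointing down it reaches from about 375 to 925 mm from the base axis. Payload 5.7 kg.
Tool frame: the origin (TCP) lies at the very end of the fingers, on their centre line; the grasp point (between the pads) lies 19 mm behind it; y points along the fingers, x is the direction in which the jaws open and shut, and the axes are right-handed (so a half turn about y gives the same grasp; the last joint's range is limited). The gripper opens to 88 mm and grips with 3 to 60 N. Pads are 20 mm wide; open, the fingers measure 115 mm over their backs; the gripper's body (75 mm by 178 mm) begins 61 mm behind the grasp point.
Start: joints at [-1.23, 0.359, 1.51, -0, 1.272, -0.115], TCP at [264.089, -538.72, 222.623] pointing down, gripper open.
Joint ranges: [-2.97, 2.97], [-1.01, 2.36], [0.21, 2.38], [-0.96, 4.11], [0.2, 2.71], [-2.98, 2.98]. Speed limits (rad/s): [2.39, 2.39, 3.14, 3.14, 3.14, 3.14].

## Interface

Orientations are given as a 3x3 rotation matrix whose columns are the frame's x, y, z axes.
In Python, from plant import bot gives the robot as it stands. The module is installed in compiled form; this text tells all that it offers.
- The arm moves only by the tool step_arm, never from a script. Its argument "rows" is one flat list of numbers, 6 for each row, row after row: the shift along the tool's x, y, z scaled (see below), then the turn, a rotation vector about the tool's x, y, z scaled (see below). A call has 1 to 8 rows; each row shifts and turns the pose as measured when the row begins, along the tool's axes as they then stand; what a row does not reach is not made up. The controller multiplies each number of a shift by 0.075 m and each number of a turn by pi rad. A row lasts 1/10 s, in which the tool goes at most 50 mm and 8.59 degrees, less where a joint would pass 70% of its speed; a pose out of reach is approached as far as the arm can. A call with a number of a shift or a turn outside -1 to 1 is refused whole. A call with a gripper value outside its range is refused whole. "fingers" is the closure, from 0 (fully open) to 1 (shut), set as the call begins (left out, the last holds). The fingers move at their own pace and stop on an object; "grip_force" is the grip in N (left out, the last holds). Time passes only in rows, so rows that do not move let the fingers close. It gives the time, the measured TCP pose, the force and the opening at its end, in the units of the state.
- bot.state(): the state, without advancing time (a new reading comes with each control period).
- bot.snapshot(name): name is "scene" or "top"; returns the picture (420x560x3 uint8, red, green, blue); there is no depth.
- bot.camera_info(name): a dict with "intrinsics" (3x3 intrinsics, pixels), "k1" (the pictures are not rectified: a ray, as slopes to the right and down, at radius r is drawn at 1 + k1 r^2 times it, then the intrinsics apply), "R" (3x3) and "t" (3): a world point X has camera coordinates R X + t. Camera axes: x right, y down, z forward; pixel columns grow to the right and rows downward; lengths in mm; the calibration is good to about 2 mm. A picture is of the moment at which its call begins. camera_info takes no time and is no camera call.
- bot.job_done(): hands the job in, once; it reports no verdict.
The state is a dict: "time": time; "qpos": joint angles; "dq": joint speeds; "joint_efforts": joint torques, N m; "eef_pos": TCP position; "ee_rot": TCP orientation; "ft_force": force on the tool from outside, world axes, zero at the start; "wrist_torque": the same for the moment, N m; "gripper_width": finger opening in mm.
Only numpy, scipy, OpenCV 4.12 (cv2) and the standard library are available. Lean on these libraries where they do the work, as an engineer would, in place of code of your own. Each camera call takes 0.05 s, during which the arm holds its last target.

## Task

Close the sample caddy on the cupping table: with your fingertips press its lid down hard against the sprung plate and, keeping it pressed, push it along under the steel strap and leaf spring until it is fully home against the end stop, then let go so that the strap holds it down. Do not ram the lid against the strap or lift it off, and leave the two glasses, the tamper and the card stand where they are.

Things in the scene. Friction and masses are not known exactly. Their poses are not given: they have to be found in the camera images.
- caddy: Low plywood caddy fixed to the table, 222 mm long (its x from -120 to +102 mm), 111 mm wide (y); side rails 12 mm thick, tops at 52 mm, channel between them 87 mm wide. Origin at table height, mid-channel; +x is the direction in which the lid closes. Its rear wall is low (34 mm) and does not obstruct.
- strap: Rigid dark steel strap, origin mid-underside, bridges the channel at caddy x = 35 to 47 mm: underside 45.5 mm, top 60 mm above the table. From its far side a 44 mm wide steel leaf spring slopes down to a tip at x = 80 mm, 37 mm high when free; the lid lifts it as it slides under (about 5 N down, light drag).
- stop (a point): Middle of the inner face of the wooden end stop, caddy x = 92 mm; its top is 52 mm above the table.
- lid: Loose dark wooden lid, about 0.15 kg: plate 120 (x) by 84 (y) by 10 mm thick, origin at the centre of its underside, axes along the caddy's. Starts on the sprung plate before the strap, underside 40 mm above the table, 4.5 mm too high to pass. On its top a cross ridge to push against, x = -15 to -5 mm, 70 mm wide, 6 mm high. Fully home its origin is at caddy x = 32 mm.
- lid_pad (a point): Centre of the flat finger pad on the lid's top, behind the ridge: lid x = -37.5 mm, 10 mm above the lid's underside. The pad is 45 mm long (lid x = -60 to -15 mm) and 84 mm wide.
- seal (a joint): How far the sprung grey plate under the whole lid is pressed down, m: 0 up, 0.008 bottom stop; it stays level. Pressing slowly takes about 4 N to start and 11 N to the bottom, where the lid's top is 42 mm above the table, 3.5 mm clear of the strap. A closed lid, let go, rises against the strap and keeps it about 0.0045 down.
- glass_a: Empty cupping glass, 76 mm across the rim, 88 mm high, origin under its base. Leave alone.
- glass_b: Another such glass. Leave alone.
- tamper: Steel coffee tamper standing on its 58 mm base, 85 mm high, origin under its base. Leave alone.
- card: Blank white card, 70 mm wide, 104 mm high on a clear 50 mm foot, origin under its foot. Leave alone.
Not all that is in view belongs to the job. Several things have the shape of the caddy; the one meant has the colours described above. Of the things shaped like the lid, the wooden one is meant.

How it is judged (in metres and radians):
On the way:
1. the lid, pressed down by the fingers, passes under the strap (contact force between the fingers and lid above 3 N and value of joint seal above 0.003 m and x of lid in the frame of caddy between -0.018 and 0.025 m), for 0.05 s.
At the end, for the whole second after the job is handed in: The lid rests fully home: its front edge within 5 mm of the end stop, square to the caddy, held down by the strap (underside below 38 mm, sprung plate over 3 mm down), at rest; glasses, tamper and card within 20 mm of where they stood (x of lid in the frame of caddy between 0.027 and 0.036 m and z of lid in the frame of caddy below 0.038 m and value of joint seal above 0.003 m and angle between the x axis of lid and the x axis of caddy, either way round below 0.05 rad and linear speed of lid below 0.01 m/s and distance of each of glass_a, glass_b, tamper, card from where it was at the start of the episode below 0.02 m); the robot touches nothing.
It fails at once if the lid is lifted or carried (z of lid in the frame of caddy above 0.05 m).
It fails at once if the lid is tipped up (angle between lid's own z axis and vertical above 0.2 rad).
It fails at once if the lid is rammed hard against the strap (contact force between lid and strap above 25 N).
It fails at once if a glass, the tamper or the card stand is moved or knocked over (distance of any of glass_a, glass_b, tamper, card from where it was at the start of the episode above 0.02 m or angle between any of glass_a, glass_b, tamper, card's own z axis and vertical above 0.3 rad).
It also fails if it takes over 32 s, if anything falls off the work surface, if the arm or the gripper's body presses on something with over 40 N, if the wrist force passes 120 N, or if a joint passes its speed limit or range.

## Working session

There is one attempt and no reset: what is moved stays moved. The work goes in short steps, Python scripts to look and compute and a tool call to move; the robot and the scene stay as the last step left them, time stands still between calls to the robot, and variables do not carry over. Pictures are saved under pics/ and viewed, and the job is handed in when it is done.

Besides the shell and the picture viewer there is one more tool, called after ">>>" as name(argument=value, ...) on one line, values as JSON. step_arm: Moves the arm, as the interface text tells. Shifts and turns lie within -1 to 1; 1 stands for 0.075 m of shift or pi rad of turn. Its arguments: {"type":"object","properties":{"rows":{"type":"array","items":{"type":"number","minimum":-1,"maximum":1}},"fingers":{"type":"number"},"grip_force":{"type":"number"}},"required":["rows"]}

```bash
mkdir -p pics; python3 - <<'E'
from plant import bot
import cv2,numpy as np
for n in("scene","top"):
    im=bot.snapshot(n); cv2.imwrite(f"pics/{n}0.png",cv2.cvtColor(im,cv2.COLOR_RGB2BGR))
    print(n,bot.camera_info(n))
print(bot.state())
E
```

```text
scene {'intrinsics': array([[406.95773349,   0.        , 274.36425562],
       [  0.        , 406.95773349, 207.32811079],
       [  0.        ,   0.        ,   1.        ]]), 'k1': -0.05024951205587582, 'R': array([[ 0.74052529,  0.67199636, -0.00657158],
       [ 0.43168087, -0.48315187, -0.76171904],
       [-0.51504749,  0.56123539, -0.64787415]]), 't': array([-421.06477721, -168.41621923, 1133.76552728])}
top {'intrinsics': array([[461.26275183,   0.        , 275.87611313],
       [  0.        , 461.26275183, 214.54351447],
       [  0.        ,   0.        ,   1.        ]]), 'k1': -0.016979711939858918, 'R': array([[ 0.00866162, -0.99961313,  0.0264303 ],
       [-0.99370306, -0.01155715, -0.11144799],
       [ 0.11171033, -0.02529855, -0.99341874]]), 't': array([ 24.17358772, 559.02369515, 904.28106336])}
{'time': 0.1, 'qpos': array([-1.23009300e+00,  3.59425148e-01,  1.51130436e+00, -2.02302515e-05,
        1.27249323e+00, -1.15114893e-01]), 'dq': array([-2.41979769e-05, -3.90477817e-04, -2.43817824e-03, -8.44938629e-05,
       -2.50652682e-04, -8.24695279e-04]), 'joint_efforts': array([ 2.48174729e-04, -5.16358888e+01, -2.71406347e+01,  6.77041733e-02,
        2.77287379e-02, -2.80525273e-05]), 'eef_pos': array([ 263.89117328, -538.17151662,  221.90585953]), 'ee_rot': array([[ 4.40202037e-01, -5.62918708e-04,  8.97898575e-01],
       [-8.97897287e-01,  1.52992712e-03,  4.40202364e-01],
       [-1.62151753e-03, -9.99998671e-01,  1.68033855e-04]]), 'ft_force': array([-0.49280285, -0.23202903, -0.1920214 ]), 'wrist_torque': array([0.00750222, 0.00119582, 0.00478687]), 'gripper_width': 87.71483688979012}
```

View pics/scene0.png

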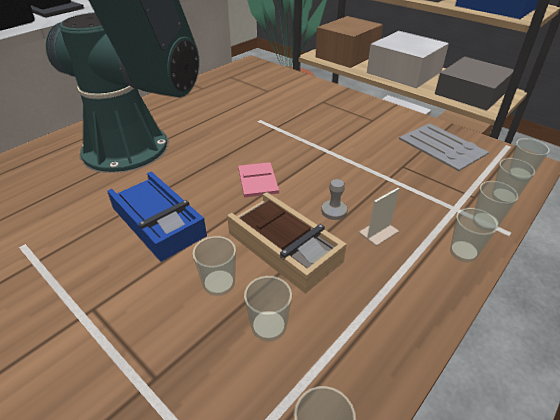

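View pics/top0.png

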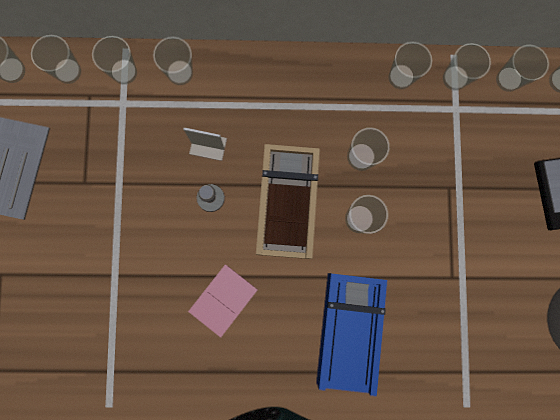

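The top view shows two caddy shapes: plywood at (288,200), holding the dark wooden lid, and a blue one at (353,333) with no wooden lid. The plywood one fits the description. Two glasses stand at about (368,148) and (367,214), the tamper at (208,196) and the card at (205,145). Next I'll enlarge the plywood one to confirm.

```bash
cat > h.py <<'E'
from plant import bot
import numpy as np,cv2
def ray(n,uv):
    c=bot.camera_info(n);K=c["intrinsics"]
    d=np.array([[ (uv[0]-K[0,2])/K[0,0],(uv[1]-K[1,2])/K[1,1]]])
    p=d.copy()
    for _ in range(20): p=d/(1+c["k1"]*(p**2).sum())
    R,t=np.array(c["R"]),np.array(c["t"])
    return -R.T@t, R.T@np.array([p[0,0],p[0,1],1])
def at(n,uv,z):
    o,d=ray(n,uv); return (o+d*(z-o[2])/d[2])
def proj(n,X):
    c=bot.camera_info(n);K=c["intrinsics"]
    q=np.array(c["R"])@np.array(X)+c["t"];q=q[:2]/q[2]
    q=q*(1+c["k1"]*(q**2).sum()); return q*[K[0,0],K[1,1]]+[K[0,2],K[1,2]]
E
python3 - <<'E'
import cv2
a=cv2.imread("pics/top0.png")[135:270,235:340]
cv2.imwrite("pics/c1.png",cv2.resize(a,None,fx=4.4,fy=4.4,interpolation=cv2.INTER_CUBIC))
a=cv2.imread("pics/scene0.png")[185:300,215:360]
cv2.imwrite("pics/c2.png",cv2.resize(a,None,fx=5,fy=5,interpolation=cv2.INTER_CUBIC))
E
```

```text
(no output)
```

View pics/c1.png

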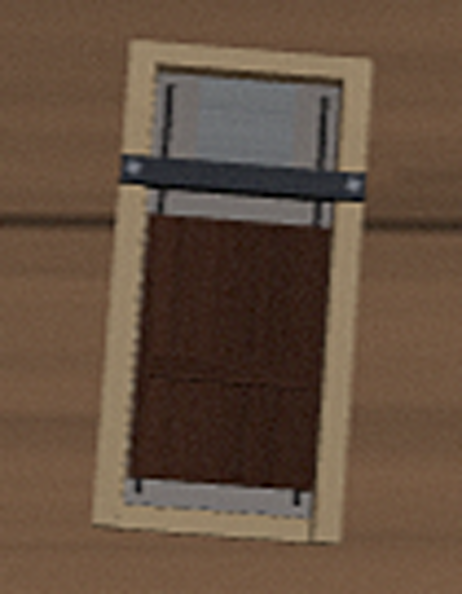

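View pics/c2.png

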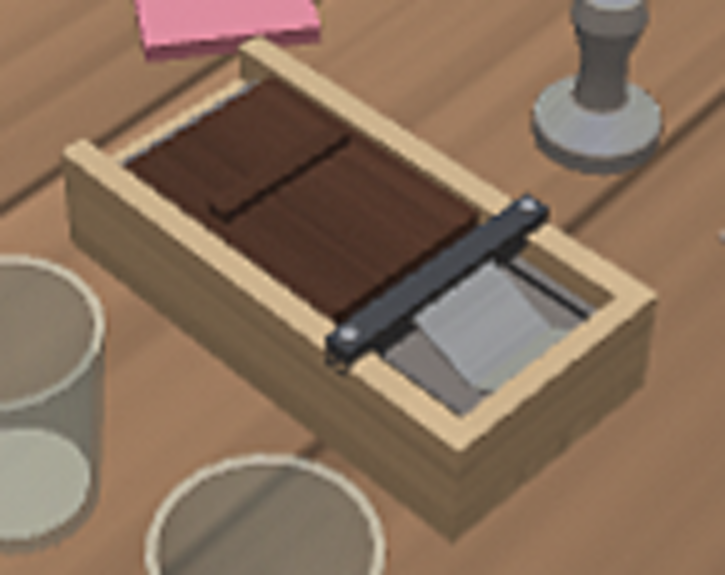

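The crop confirms it: the plywood caddy has the dark wooden lid before the strap, the ridge is nearer the robot, and the stop is at the far end. Now I'll measure it.

```bash
python3 - <<'E'
from h import *
def big(m):
    n,l,s,c=cv2.connectedComponentsWithStats(m.astype(np.uint8)); 
    return l==1+np.argmax(s[1:,4])
im=cv2.imread("pics/top0.png").astype(int); b,g,r=im[...,0],im[...,1],im[...,2]
roi=np.zeros(b.shape,bool);roi[138:268,245:330]=1
for nm,m,z in(("lid",(r<75)&(r-b>12)&(r+g+b<140),50),("ply",(r>120)&(g>105)&(r-b>25),52)):
    m=big(m&roi); ys,xs=np.nonzero(m)
    P=np.array([at("top",(x,y),z)[:2] for x,y in zip(xs,ys)],np.float32)
    print(nm,m.sum(),cv2.minAreaRect(P))
f=lambda u,v:((u+.5)/4.4-.5+235,(v+.5)/4.4-.5+135)
for nm,uv,z in[("cTL",(130,42),52),("cTR",(373,60),52),("cBL",(93,525),52),("cBR",(342,542),52),("lFL",(149,213),50),("lFR",(331,228),50),("lRL",(130,478),50),("lRR",(316,488),50),("strapL",(122,155),60),("strapR",(367,173),60)]:
    print(nm,at("top",f(*uv),z).round(1))
g2=lambda u,v:((u+.5)/5-.5+215,(v+.5)/5-.5+185)
for nm,uv,z in[("cTL",(655,295),52),("cTR",(460,447),52),("cBL",(250,42),52),("cBR",(70,147),52),("lFR",(332,322),50),("lRR",(127,165),50),("lRL",(262,80),50)]:
    print("scene",nm,at("scene",g2(*uv),z).round(1))
for nm,n,uv,z in [("ga","top",(370,146),88),("gb","top",(368,214),88),("tam","top",(207,193),85),("card","top",(204,140),104)]:
    print(nm,at(n,uv,z).round(0))
E
```

```text
lid 2485 ((557.1968383789062, 7.988277435302734), (82.75499725341797, 120.3901596069336), 86.17112731933594)Traceback (most recent call last):
  File "<stdin>", line 9, in <module>
  File "h.py", line 11, in at
    o,d=ray(n,uv); return (o+d*(z-o[2])/d[2])
        ~~~^^^^^^
  File "h.py", line 4, in ray
    c=bot.camera_info(n);K=c["intrinsics"]
ValueError: time passes only in moves, steps and waits
```

```bash
sed -i 's/^def ray/from functools import lru_cache\ncam=lru_cache(bot.camera_info)\ndef ray/; s/c=bot.camera_info(n)/c=cam(n)/' h.py; python3 - <<'E'
from h import *
def big(m):
    n,l,s,c=cv2.connectedComponentsWithStats(m.astype(np.uint8)); 
    return l==1+np.argmax(s[1:,4])
im=cv2.imread("pics/top0.png").astype(int); b,g,r=im[...,0],im[...,1],im[...,2]
roi=np.zeros(b.shape,bool);roi[138:268,245:330]=1
for nm,m,z in(("lid",(r<75)&(r-b>12)&(r+g+b<140),50),("ply",(r>120)&(g>105)&(r-b>25),52)):
    m=big(m&roi); ys,xs=np.nonzero(m)
    P=np.array([at("top",(x,y),z)[:2] for x,y in zip(xs,ys)],np.float32)
    print(nm,m.sum(),cv2.minAreaRect(P))
f=lambda u,v:((u+.5)/4.4-.5+235,(v+.5)/4.4-.5+135)
for nm,uv,z in[("cTL",(130,42),52),("cTR",(373,60),52),("cBL",(93,525),52),("cBR",(342,542),52),("lFL",(149,213),50),("lFR",(331,228),50),("lRL",(130,478),50),("lRR",(316,488),50),("strapL",(122,155),60),("strapR",(367,173),60)]:
    print(nm,at("top",f(*uv),z).round(1))
g2=lambda u,v:((u+.5)/5-.5+215,(v+.5)/5-.5+185)
for nm,uv,z in[("cTL",(655,295),52),("cTR",(460,447),52),("cBL",(250,42),52),("cBR",(70,147),52),("lFR",(332,322),50),("lRR",(127,165),50),("lRL",(262,80),50)]:
    print("scene",nm,at("scene",g2(*uv),z).round(1))
for nm,n,uv,z in [("ga","top",(370,146),88),("gb","top",(368,214),88),("tam","top",(207,193),85),("card","top",(204,140),104)]:
    print(nm,at(n,uv,z).round(0))
E
```

```text
lid 2485 ((557.1968383789062, 7.988277435302734), (82.75499725341797, 120.3901596069336), 86.17112731933594)
ply 717 ((552.2386474609375, 17.174522399902344), (96.00761413574219, 154.31517028808594), 86.15918731689453)
cTL [698.9  55.2  52. ]
cTR [692.2 -56.4  52. ]
cBL [478.2  69.2  52. ]
cBR [471.7 -42.1  52. ]
lFL [619.9  45.7  50. ]
lFR [614.1 -37.3  50. ]
lRL [499.4  52.9  50. ]
lRR [495.7 -30.6  50. ]
strapL [644.4  58.2  60. ]
strapR [637.7 -52.6  60. ]
scene cTL [701.9  54.4  52. ]
scene cTR [693.6 -53.   52. ]
scene cBL [481.7  64.6  52. ]
scene cBR [474.1 -35.4  52. ]
scene lFR [618.7 -36.2  50. ]
scene lRR [497.9 -26.   50. ]
scene lRL [501.7  50.7  50. ]
ga [ 689. -151.   88.]
gb [ 555. -145.   88.]
tam [593. 163.  85.]
card [691. 169. 104.]
```

>>> step_arm(rows=[0, 0, 0, 0, 0.042, 0, 0, 0, 0, 0, 0.042, 0, 0, 0, 0, 0, 0.042, 0, 0, 0, 0, 0, 0.042, 0, -0.3, 0, 0.12, 0, 0, 0, -0.53, 0, 0.21, 0, 0, 0, -0.53, 0, 0.21, 0, 0, 0, -0.53, 0, 0.21, 0, 0, 0], fingers=1, grip_force=20)

```text
time: 0.9
eef_pos: [332.0, -401.7, 218.3]
ee_rot: [[-0.102, -0.003, 0.995], [-0.995, 0.005, -0.102], [-0.005, -1.0, -0.004]]
ft_force: [-0.3, -0.1, -0.3]
gripper_width: 27.2
```

>>> step_arm(rows=[-0.53, 0, 0.22, 0, -0.011, 0, -0.53, 0, 0.22, 0, 0, 0, -0.53, 0, 0.22, 0, 0, 0, -0.53, 0, 0.22, 0, 0, 0, -0.53, 0, 0.22, 0, 0, 0, -0.53, 0, 0.22, 0, 0, 0, -0.53, 0, 0.22, 0, 0, 0, 0, 0, 0, 0, 0, 0])

```text
time: 1.7
eef_pos: [470.6, -115.8, 217.8]
ee_rot: [[-0.064, -0.005, 0.998], [-0.998, 0.009, -0.064], [-0.009, -1.0, -0.005]]
ft_force: [-0.2, -0.7, -0.9]
gripper_width: 0.6
```

```bash
cat > go.py <<'E'
import sys
from h import *
s=bot.state();p=s["eef_pos"];R=s["ee_rot"]
c=np.array([.9978,-.0665,0]);o=np.array([594.7,6.8,0]);cy=np.array([.0665,.9978,0])
print("t",s["time"],"tcp",p.round(2),"caddy x,y",round((p-o)@c,2),round((p-o)@cy,2),"F",s["ft_force"].round(1),"w",s["gripper_width"])
print("yaw",np.arctan2(R[1,2],R[0,2]).round(4),"y-axis",R[:,1].round(4))
if len(sys.argv)>1:
    x,y,z=map(float,sys.argv[1:4]); t=o+x*c+y*cy;t[2]=z
    print("shift units",((R.T@(t-p))/75).round(3))
    Rd=np.column_stack([-cy,[0,0,-1],c]); print("turn units",(cv2.Rodrigues(R.T@Rd)[0].ravel()/np.pi).round(4))
E
python3 go.py -66 0 90
```

```text
t 1.7 tcp [ 470.62 -115.81  217.76] caddy x,y -115.66 -130.59 F [-0.2 -0.7 -0.9] w 0.578067025657497
yaw -0.0641 y-axis [-0.0048  0.0092 -0.9999]
shift units [-1.724  1.715  0.676]
turn units [ 0.0017  0.0008 -0.0028]
```

>>> step_arm(rows=[-0.5, 0, 0.2, 0.0017, 0.0008, -0.0028, -0.5, 0, 0.2, 0, 0, 0, -0.5, 0.2, 0.2, 0, 0, 0, -0.3, 0.4, 0.1, 0, 0, 0, 0, 0.4, 0, 0, 0, 0, 0, 0.4, 0, 0, 0, 0, 0, 0.2, 0, 0, 0, 0, 0, 0, 0, 0, 0, 0])

```text
time: 2.5
eef_pos: [534.9, 15.7, 93.4]
ee_rot: [[-0.065, 0.002, 0.998], [-0.998, -0.004, -0.065], [0.004, -1.0, 0.002]]
ft_force: [-0.1, 0.2, -0.0]
gripper_width: 0.3
```

```bash
python3 go.py -66 0 80
```

```text
t 2.5 tcp [534.9   15.69  93.37] caddy x,y -60.26 4.89 F [-0.1  0.2 -0. ] w 0.3458399586368086
yaw -0.0653 y-axis [ 0.0015 -0.0041 -1.    ]
shift units [ 0.064  0.178 -0.077]
turn units [-0.0006  0.0004  0.0013]
```

>>> step_arm(rows=[0.07, 0, -0.09, 0, 0, 0.001, 0, 0.1, 0, 0, 0, 0, 0, 0.1, 0, 0, 0, 0, 0, 0, 0, 0, 0, 0])

```text
time: 2.9
eef_pos: [528.1, 8.3, 79.4]
ee_rot: [[-0.067, 0.004, 0.998], [-0.998, -0.002, -0.067], [0.001, -1.0, 0.004]]
ft_force: [0.2, -0.2, -0.0]
gripper_width: 0.0
```

```bash
python3 go.py -67 0 56; python3 - <<'E'
from h import *
im=bot.snapshot("scene"); im=cv2.cvtColor(im,cv2.COLOR_RGB2BGR)[140:300,205:365]
cv2.imwrite("pics/c3.png",cv2.resize(im,None,fx=3.7,fy=3.7,interpolation=cv2.INTER_CUBIC))
E
```

```text
t 2.9 tcp [528.13   8.33  79.39] caddy x,y -66.53 -2.9 F [ 0.2 -0.2 -0. ] w 0.044324514945201975
yaw -0.0671 y-axis [ 0.0042 -0.0015 -1.    ]
shift units [-0.039  0.312 -0.008]
turn units [-0.0014 -0.0002  0.0004]
```

View pics/c3.png

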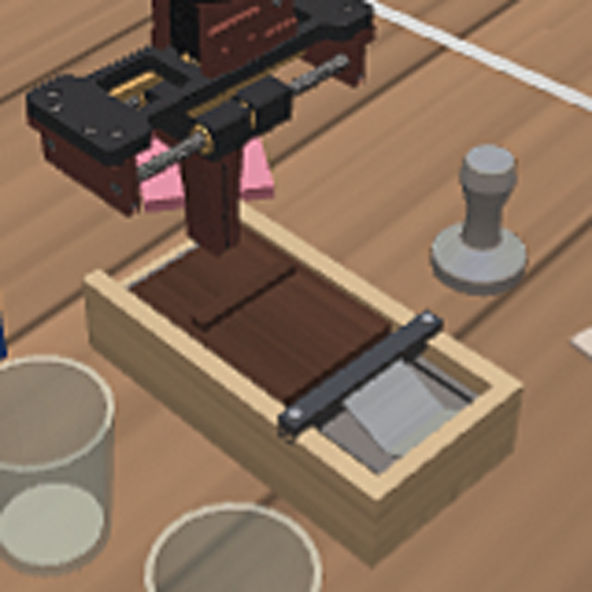

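The closed fingertips hang over the pad behind the ridge, at about crop (215,250), and the path down is clear. Next I descend to just above the lid.

>>> step_arm(rows=[-0.039, 0.1, -0.008, -0.0014, 0, 0, 0, 0.1, 0, 0, 0, 0, 0, 0.1, 0, 0, 0, 0, 0, 0.03, 0, 0, 0, 0, 0, 0.0, 0, 0, 0, 0])

```text
time: 3.45
eef_pos: [529.3, 11.8, 53.6]
ee_rot: [[-0.066, 0.002, 0.998], [-0.998, -0.001, -0.066], [0.001, -1.0, 0.002]]
ft_force: [-0.7, 0.9, -1.3]
gripper_width: 0.5
```

```bash
python3 go.py -67 0 50
```

```text
t 3.45 tcp [529.25  11.76  53.57] caddy x,y -65.63 0.6 F [-0.7  0.9 -1.3] w 0.5266589936761646
yaw -0.0664 y-axis [ 0.0021 -0.0015 -1.    ]
shift units [ 0.008  0.048 -0.018]
turn units [-0.0007  0.      0.0004]
```

Now I press slowly and watch the force.

>>> step_arm(rows=[0, 0.03, -0.015, 0, 0, 0, 0, 0.03, 0, 0, 0, 0, 0, 0.04, 0, 0, 0, 0, 0, 0.04, 0, 0, 0, 0])

```text
time: 3.85
eef_pos: [528.1, 11.9, 44.1]
ee_rot: [[-0.066, 0.002, 0.998], [-0.998, -0.002, -0.066], [0.001, -1.0, 0.003]]
ft_force: [-2.8, -0.2, 11.2]
gripper_width: 0.3
```

```bash
python3 go.py -67 0 42
```

```text
t 3.85 tcp [528.1   11.9   44.07] caddy x,y -66.79 0.66 F [-2.8 -0.2 11.2] w 0.2535849506511589
yaw -0.0662 y-axis [ 0.0025 -0.0015 -1.    ]
shift units [ 0.009  0.028 -0.003]
turn units [-0.0008  0.0001  0.0004]
```

>>> step_arm(rows=[0, 0.05, 0, 0, 0, 0, 0, 0.06, 0, 0, 0, 0, 0, 0.06, 0, 0, 0, 0])

```text
time: 4.15
eef_pos: [528.1, 11.9, 41.5]
ee_rot: [[-0.065, 0.004, 0.998], [-0.998, -0.002, -0.065], [0.002, -1.0, 0.004]]
ft_force: [-15.3, 1.6, 60.2]
gripper_width: -0.3
```

```bash
python3 go.py -67 0 42
```

```text
t 4.15 tcp [528.13  11.88  41.54] caddy x,y -66.76 0.64 F [-15.3   1.6  60.2] w -0.27124415120877254
yaw -0.0655 y-axis [ 0.0043 -0.0022 -1.    ]
shift units [ 0.009 -0.006 -0.003]
turn units [-0.0014  0.0003  0.0006]
```

Bottomed out: tip height is 41.5 mm, and 60 N is more than needed. I'll ease to about 25 N and start pushing.

>>> step_arm(rows=[0, 0.025, 0, -0.001, 0, 0, 0, 0.025, 0.03, 0, 0, 0, 0, 0.025, 0.04, 0, 0, 0, 0, 0.025, 0.04, 0, 0, 0])

```text
time: 4.55
eef_pos: [535.6, 11.4, 42.0]
ee_rot: [[-0.065, 0.004, 0.998], [-0.998, -0.003, -0.065], [0.002, -1.0, 0.004]]
ft_force: [-8.2, 0.4, 27.4]
gripper_width: 0.5
```

```bash
python3 go.py -57 0 42
```

```text
t 4.55 tcp [535.6   11.44  42.05] caddy x,y -59.28 0.7 F [-8.2  0.4 27.4] w 0.46150619573948987
yaw -0.0649 y-axis [ 0.004  -0.0026 -1.    ]
shift units [0.009 0.001 0.03 ]
turn units [-0.0013  0.0005  0.0008]
```

```bash
cat > snap.py <<'E'
import sys
from h import *
im=bot.snapshot("scene"); im=cv2.cvtColor(im,cv2.COLOR_RGB2BGR)[185:300,215:360]
cv2.imwrite(sys.argv[1],cv2.resize(im,None,fx=5,fy=5,interpolation=cv2.INTER_CUBIC))
E
python3 snap.py pics/c4.png
```

```text
(no output)
```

View pics/c4.png

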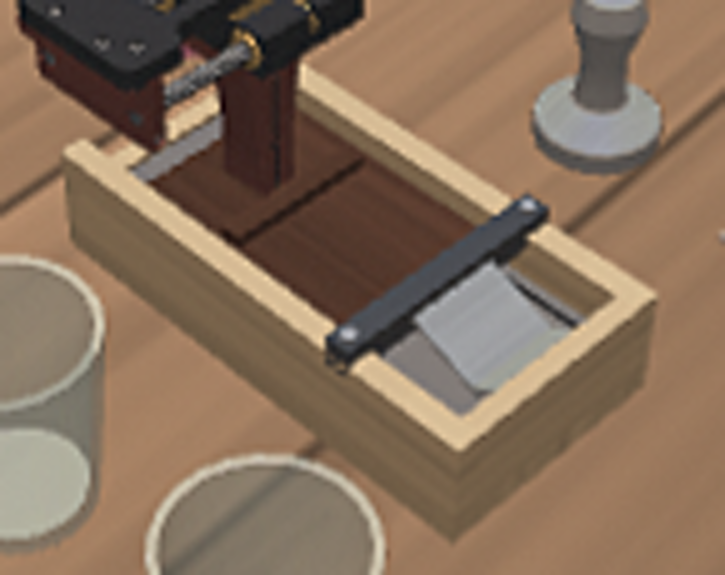

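The plate is down, the lid has moved with the fingers (ridge now near crop (300,200)), and its front edge is low as it reaches the strap. I'll keep pushing.

>>> step_arm(rows=[0.005, 0.028, 0.03, -0.001, 0, 0, 0, 0.028, 0.04, 0, 0, 0, 0, 0.028, 0.04, 0, 0, 0, 0, 0.028, 0.04, 0, 0, 0, 0, 0.028, 0.04, 0, 0, 0])

```text
time: 5.1
eef_pos: [546.7, 10.6, 42.1]
ee_rot: [[-0.064, -0.002, 0.998], [-0.998, -0.003, -0.064], [0.003, -1.0, -0.002]]
ft_force: [-7.4, -0.0, 24.5]
gripper_width: 0.4
```

```bash
python3 go.py 1 0 42
```

```text
t 5.1 tcp [546.72  10.56  42.12] caddy x,y -48.12 0.56 F [-7.4 -0.  24.5] w 0.3616890082371811
yaw -0.0642 y-axis [-0.0019 -0.0025 -1.    ]
shift units [0.009 0.    0.655]
turn units [0.0006 0.0008 0.0008]
```

>>> step_arm(rows=[0.005, 0.028, 0.04, 0, 0, 0, 0, 0.028, 0.04, 0, 0, 0, 0, 0.028, 0.04, 0, 0, 0, 0, 0.028, 0.04, 0, 0, 0, 0, 0.028, 0.04, 0, 0, 0, 0, 0.028, 0.04, 0, 0, 0])

```text
time: 5.7
eef_pos: [561.7, 9.4, 42.2]
ee_rot: [[-0.063, -0.004, 0.998], [-0.998, -0.003, -0.063], [0.003, -1.0, -0.003]]
ft_force: [-6.6, -0.1, 22.3]
gripper_width: 0.5
```

```bash
python3 go.py 1 0 42;python3 snap.py pics/c5.png
```

```text
t 5.7 tcp [561.66   9.39  42.19] caddy x,y -33.13 0.39 F [-6.6 -0.1 22.3] w 0.5361098953546857
yaw -0.0631 y-axis [-0.0036 -0.003  -1.    ]
shift units [0.007 0.001 0.455]
turn units [0.0011 0.0011 0.001 ]
```

View pics/c5.png

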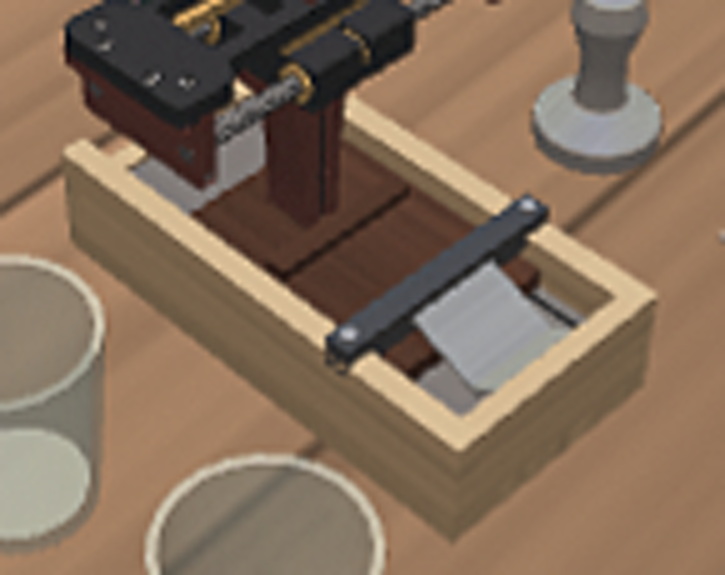

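The front edge is past the strap and visible beside the leaf. I'll keep going.

>>> step_arm(rows=[0.005, 0.032, 0.04, 0.001, 0.001, 0.001, 0, 0.032, 0.04, 0, 0, 0, 0, 0.032, 0.04, 0, 0, 0, 0, 0.032, 0.04, 0, 0, 0, 0, 0.032, 0.04, 0, 0, 0, 0, 0.032, 0.04, 0, 0, 0, 0, 0.032, 0.04, 0, 0, 0, 0, 0.032, 0.04, 0, 0, 0])

```text
time: 6.55
eef_pos: [579.3, 8.2, 42.1]
ee_rot: [[-0.065, -0.007, 0.998], [-0.998, -0.0, -0.065], [0.001, -1.0, -0.007]]
ft_force: [-10.5, 0.8, 28.3]
gripper_width: 0.7
```

```bash
python3 go.py 1 0 42
```

```text
t 6.55 tcp [579.31   8.18  42.12] caddy x,y -15.45 0.36 F [-10.5   0.8  28.3] w 0.7295962694116032
yaw -0.0647 y-axis [-6.9e-03 -3.0e-04 -1.0e+00]
shift units [0.005 0.    0.219]
turn units [0.0022 0.0006 0.0002]
```

>>> step_arm(rows=[0.005, 0.032, 0.045, 0.002, 0, 0, 0, 0.032, 0.045, 0, 0, 0, 0, 0.032, 0.045, 0, 0, 0, 0, 0.032, 0.045, 0, 0, 0, 0, 0.032, 0.045, 0, 0, 0])

```text
time: 7.05
eef_pos: [584.7, 7.8, 42.1]
ee_rot: [[-0.063, -0.018, 0.998], [-0.998, -0.0, -0.063], [0.001, -1.0, -0.018]]
ft_force: [-15.0, 1.1, 32.0]
gripper_width: 0.6
```

```bash
python3 go.py 1 0 42;python3 snap.py pics/c6.png
```

```text
t 7.05 tcp [584.74   7.8   42.11] caddy x,y -10.0 0.34 F [-15.    1.1  32. ] w 0.6384414284761615
yaw -0.0633 y-axis [-0.0177 -0.     -0.9998]
shift units [ 0.005 -0.001  0.147]
turn units [0.0056 0.001  0.0004]
```

View pics/c6.png

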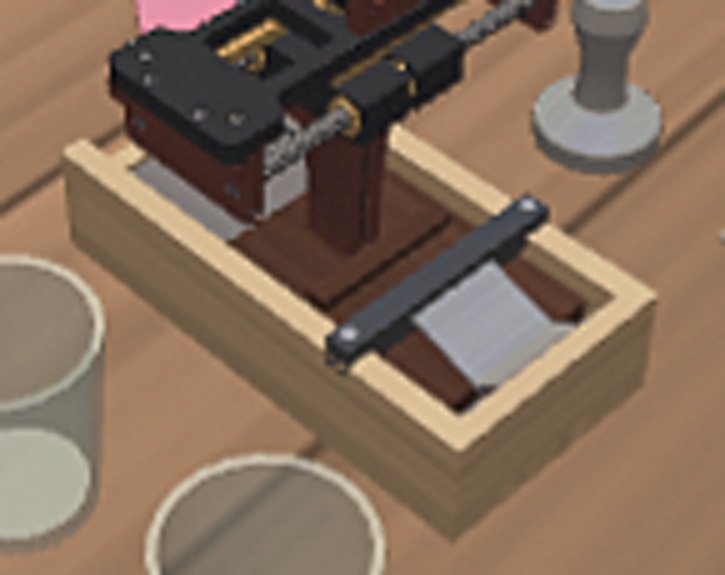

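The front edge is at the leaf tip, with about 11 mm left to go. Drag has gone up and the tool leans 1°, so I'll correct the lean and push somewhat more firmly.

>>> step_arm(rows=[0.005, 0.032, 0.055, 0.006, 0.001, 0, 0, 0.032, 0.055, 0.002, 0, 0, 0, 0.032, 0.055, 0.002, 0, 0, 0, 0.032, 0.055, 0.002, 0, 0])

```text
time: 7.5
eef_pos: [584.9, 7.8, 42.1]
ee_rot: [[-0.065, -0.006, 0.998], [-0.998, -0.001, -0.065], [0.002, -1.0, -0.006]]
ft_force: [-15.0, -0.3, 33.0]
gripper_width: 0.4
```

```bash
python3 go.py 1 0 42
```

```text
t 7.5 tcp [584.89   7.8   42.09] caddy x,y -9.85 0.34 F [-15.   -0.3  33. ] w 0.37794092670266966
yaw -0.0648 y-axis [-0.0061 -0.0013 -1.    ]
shift units [0.005 0.    0.145]
turn units [0.0019 0.0006 0.0005]
```

```bash
python3 - <<'E'
from h import *
c=np.array([.9978,-.0665,0]);o=np.array([594.7,6.8,0])
bot.snapshot
g2=lambda u,v:((u+.5)/5-.5+215,(v+.5)/5-.5+185)
for nm,uv,z in[("rearR",(237,240),42),("ridgeR",(318,302),42),("ridgeL",(450,215),48),("frontR",(460,408),42),("frontL top",(582,303),42),("stop R inner",(460,412),52),("stopL inner corner",(615,292),52)]:
    p=at("scene",g2(*uv),z);print(nm,p.round(1),((p-o)@c).round(1))
for x,y,z in[(92,43.5,52),(92,-43.5,52),(92,42,42),(92,-42,42),(81,42,42),(81,-42,42),(-28,-42,42),(-39,-42,42)]:
    p=o+x*c+y*np.array([.0665,.9978,0])+[0,0,z]; u=proj("scene",p); print((x,y,z),((u-[215,185]+.5)*5-.5).round())
im=bot.snapshot("scene"); im=cv2.cvtColor(im,cv2.COLOR_RGB2BGR)[225:290,275:355]
cv2.imwrite("pics/c7.png",cv2.resize(im,None,fx=9,fy=9,interpolation=cv2.INTER_CUBIC))
im=bot.snapshot("top"); im=cv2.cvtColor(im,cv2.COLOR_RGB2BGR)[135:270,235:340]
cv2.imwrite("pics/c8.png",cv2.resize(im,None,fx=4.4,fy=4.4,interpolation=cv2.INTER_CUBIC))
E
```

```text
rearR [555.8 -22.   42. ] -36.9
ridgeR [602.6 -26.1  42. ] 10.1
ridgeL [613.6  40.5  48. ] 16.6
frontR [677.1 -31.7  42. ] 84.7
frontL top [678.6  41.   42. ] 81.4
stop R inner [683.4 -40.4  52. ] 91.7
stopL inner corner [689.6  45.6  52. ] 92.1
(92, 43.5, 52) [612. 294.]
(92, -43.5, 52) [456. 416.]
(92, 42, 42) [607. 314.]
(92, -42, 42) [458. 432.]
(81, 42, 42) [585. 299.]
(81, -42, 42) [436. 416.]
(-28, -42, 42) [232. 264.]
(-39, -42, 42) [214. 250.]
```

View pics/c7.png

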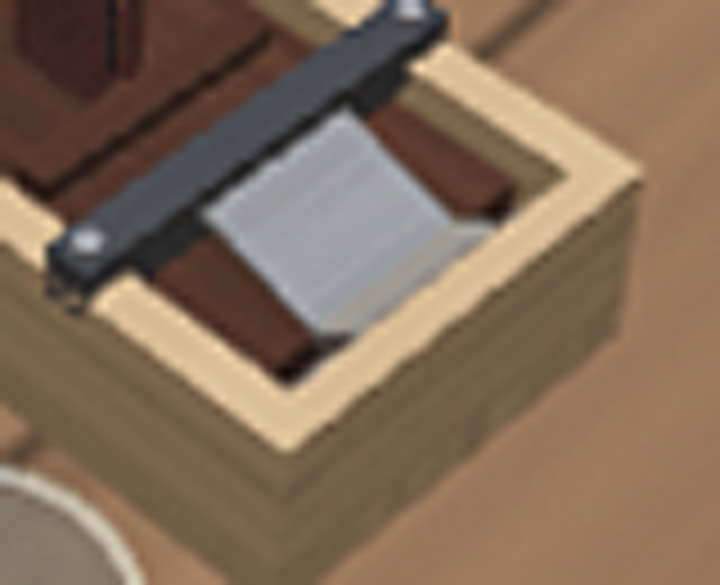

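View pics/c8.png

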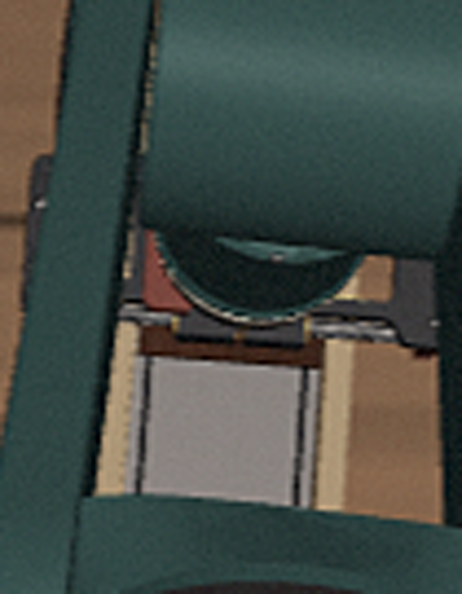

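The lid's front edge is at caddy x of about 81–82 mm, at the leaf tip. The lid isn't at the stop, so friction is holding it (15 N push against 33 N press). I'll press a little less and push more.

>>> step_arm(rows=[0.005, 0.026, 0.07, 0.002, 0, 0, 0, 0.024, 0.08, 0.002, 0, 0, 0, 0.024, 0.08, 0.002, 0, 0])

```text
time: 7.9
eef_pos: [591.1, 7.5, 42.2]
ee_rot: [[-0.064, -0.004, 0.998], [-0.998, -0.001, -0.064], [0.001, -1.0, -0.004]]
ft_force: [-8.4, 0.7, 18.9]
gripper_width: 0.5
```

```bash
python3 go.py 1 0 42
```

```text
t 7.9 tcp [591.11   7.54  42.24] caddy x,y -3.63 0.5 F [-8.4  0.7 18.9] w 0.45322003494346913
yaw -0.0639 y-axis [-0.0042 -0.0012 -1.    ]
shift units [0.007 0.003 0.062]
turn units [0.0013 0.0008 0.0005]
```

Moving again.

>>> step_arm(rows=[0.005, 0.026, 0.06, 0.002, 0, 0, 0, 0.026, 0.06, 0.002, 0, 0, 0, 0.026, 0.06, 0.002, 0, 0])

```text
time: 8.2
eef_pos: [597.8, 7.0, 42.1]
ee_rot: [[-0.063, 0.004, 0.998], [-0.998, -0.002, -0.063], [0.002, -1.0, 0.004]]
ft_force: [-16.9, 0.1, 32.6]
gripper_width: 0.7
```

```bash
python3 go.py 5 0 42; python3 - <<'E'
from h import *
im=bot.snapshot("scene"); im=cv2.cvtColor(im,cv2.COLOR_RGB2BGR)[215:290,265:355]
cv2.imwrite("pics/c9.png",cv2.resize(im,None,fx=8,fy=8,interpolation=cv2.INTER_CUBIC))
E
```

```text
t 8.2 tcp [597.76   6.96  42.09] caddy x,y 3.04 0.36 F [-16.9   0.1  32.6] w 0.7499878326923325
yaw -0.0632 y-axis [ 0.004  -0.0019 -1.    ]
shift units [0.005 0.001 0.026]
turn units [-0.0013  0.0011  0.0005]
```

View pics/c9.png

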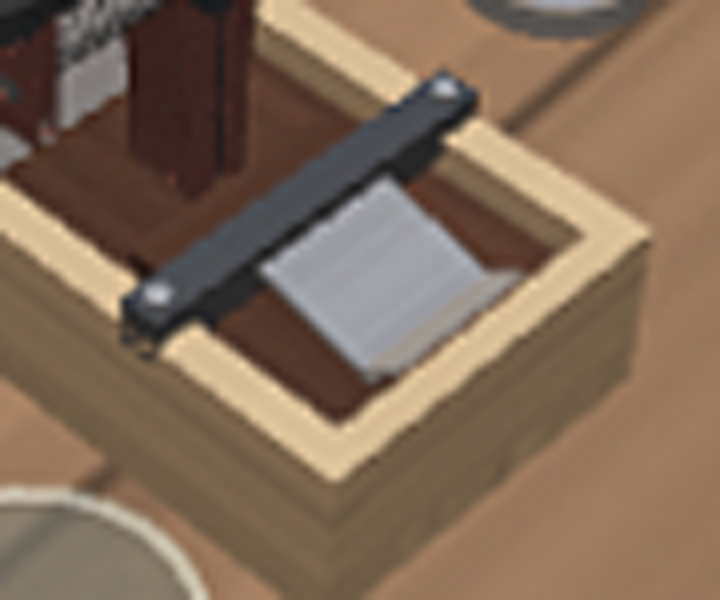

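The front edge is now hidden behind the stop's top edge, so the lid is at or near the stop. I'll push once more to see whether it stalls there.

>>> step_arm(rows=[0.005, 0.022, 0.09, -0.001, 0, 0, 0, 0.022, 0.09, 0, 0, 0, 0, 0.022, 0.09, 0, 0, 0])

```text
time: 8.55
eef_pos: [602.0, 6.5, 42.2]
ee_rot: [[-0.062, -0.027, 0.998], [-0.998, -0.0, -0.062], [0.002, -1.0, -0.027]]
ft_force: [-22.5, 0.1, 34.7]
gripper_width: 0.6
```

```bash
python3 go.py 5 0 42
```

```text
t 8.55 tcp [602.02   6.47  42.18] caddy x,y 7.32 0.15 F [-22.5   0.1  34.7] w 0.5945330111340559
yaw -0.0618 y-axis [-2.690e-02 -5.000e-04 -9.996e-01]
shift units [ 0.002  0.003 -0.031]
turn units [0.0085 0.0015 0.0007]
```

>>> step_arm(rows=[0.003, 0.022, 0.07, 0.008, 0.001, 0, 0, 0.022, 0.08, 0.003, 0, 0])

```text
time: 8.75
eef_pos: [602.0, 6.5, 42.1]
ee_rot: [[-0.064, -0.012, 0.998], [-0.998, -0.002, -0.064], [0.002, -1.0, -0.012]]
ft_force: [-18.4, 0.4, 30.1]
gripper_width: 0.3
```

```bash
python3 go.py 5 0 42;python3 snap.py pics/c10.png
```

```text
t 8.75 tcp [601.99   6.52  42.09] caddy x,y 7.29 0.2 F [-18.4   0.4  30.1] w 0.2911514369023062
yaw -0.0641 y-axis [-0.0117 -0.0015 -0.9999]
shift units [ 0.003  0.002 -0.031]
turn units [0.0037 0.0008 0.0007]
```

View pics/c10.png

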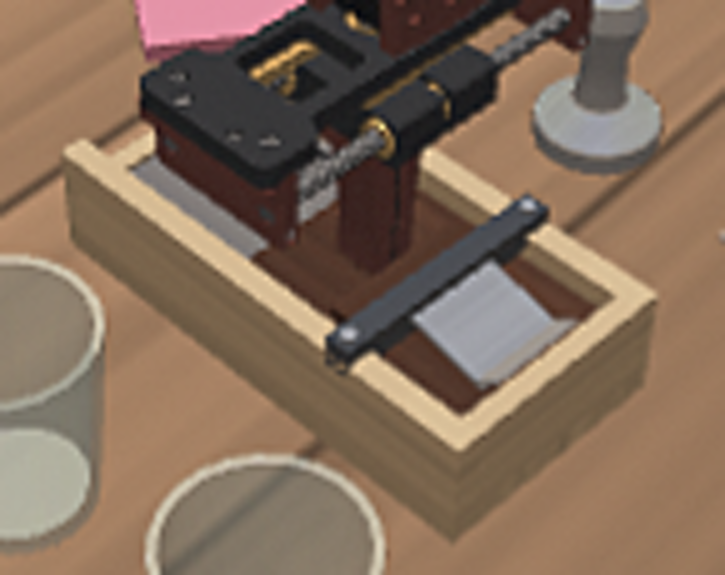

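>>> step_arm(rows=[0.003, 0.02, 0.12, 0.004, 0, 0, 0, 0.02, 0.14, 0.003, 0, 0, 0, 0.02, 0.14, 0.003, 0, 0])

```text
time: 9.1
eef_pos: [602.1, 6.5, 42.2]
ee_rot: [[-0.062, -0.033, 0.998], [-0.998, -0.001, -0.062], [0.003, -0.999, -0.033]]
ft_force: [-26.9, 0.1, 40.2]
gripper_width: 0.5
```

```bash
python3 go.py 5 0 42
```

```text
t 9.1 tcp [602.13   6.48  42.2 ] caddy x,y 7.43 0.17 F [-26.9   0.1  40.2] w 0.5488194264715287
yaw -0.0618 y-axis [-0.0332 -0.0011 -0.9994]
shift units [ 0.002  0.004 -0.032]
turn units [0.0105 0.0015 0.001 ]
```

It stalls at 27 N, with the fingertip position matching fully home. Now I relax and lift straight up.

>>> step_arm(rows=[0, 0.02, 0.01, 0, 0, 0, 0, 0, 0, 0, 0, 0, 0, -0.04, 0, 0, 0, 0, 0, -0.06, 0, 0, 0, 0, 0, -0.1, -0.02, 0, 0, 0, 0, -0.3, -0.05, 0.005, 0, 0, 0, -0.4, -0.1, 0.005, 0, 0, 0, -0.5, -0.2, 0, 0, 0])

```text
time: 9.9
eef_pos: [573.2, 8.4, 148.3]
ee_rot: [[-0.062, -0.009, 0.998], [-0.998, -0.003, -0.062], [0.003, -1.0, -0.009]]
ft_force: [0.5, 0.6, -0.3]
gripper_width: 0.3
```

>>> step_arm(rows=[0, -0.5, -0.3, 0, 0, 0, 0, -0.4, -0.5, 0, 0, 0, 0, 0, -0.5, 0, 0, 0, 0.3, 0, -0.5, 0, 0, 0, 0.5, 0, 0, 0, 0, 0, 0.5, 0, 0, 0, 0, 0, 0.5, 0, 0, 0, 0, 0, 0, 0, 0, 0, 0, 0])

```text
time: 10.7
eef_pos: [427.2, -120.2, 228.3]
ee_rot: [[-0.057, 0.006, 0.998], [-0.998, -0.005, -0.057], [0.005, -1.0, 0.006]]
ft_force: [0.8, 0.5, 0.2]
gripper_width: 0.5
```

```bash
python3 go.py;python3 snap.py pics/c11.png; python3 - <<'E'
from h import *
for n in("scene","top"): cv2.imwrite(f"pics/{n}9.png",cv2.cvtColor(bot.snapshot(n),cv2.COLOR_RGB2BGR))
c=np.array([.9978,-.0665,0]);o=np.array([594.7,6.8,0])
for x,y,z in[(-28,-42,45.5),(-28,42,45.5),(17,-35,51.5),(17,35,51.5)]:
    p=o+x*c+y*np.array([.0665,.9978,0])+[0,0,z]; u=proj("scene",p); print((x,y,z),((u-[215,185]+.5)*5-.5).round(), proj("top",p).round(1))
E
```

```text
t 10.7 tcp [ 427.2  -120.19  228.31] caddy x,y -158.68 -137.85 F [0.8 0.5 0.2] w 0.5113270710957051
yaw -0.0574 y-axis [ 0.0059 -0.0051 -1.    ]
(-28, -42, 45.5) [232. 258.] [307.6 211.5]
(-28, 42, 45.5) [382. 158.] [265.7 208.2]
(17, -35, 51.5) [326. 297.] [305.9 188.6]
(17, 35, 51.5) [451. 209.] [271.  185.8]
```

View pics/c11.png

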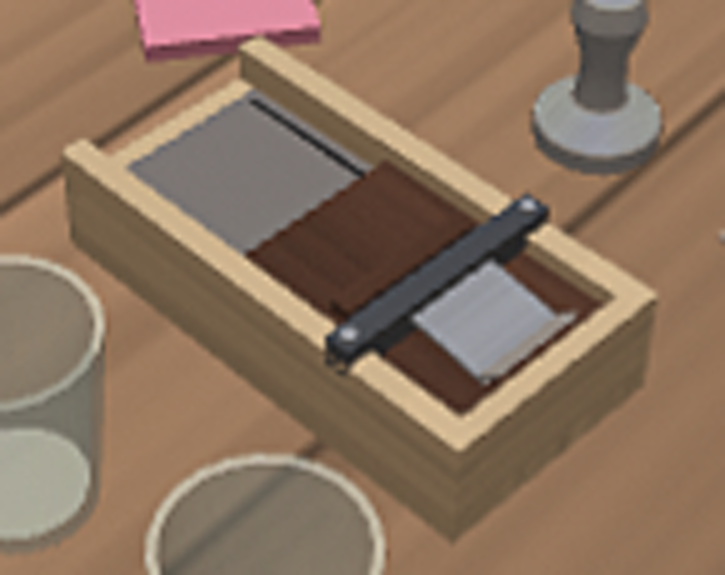

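View pics/top9.png

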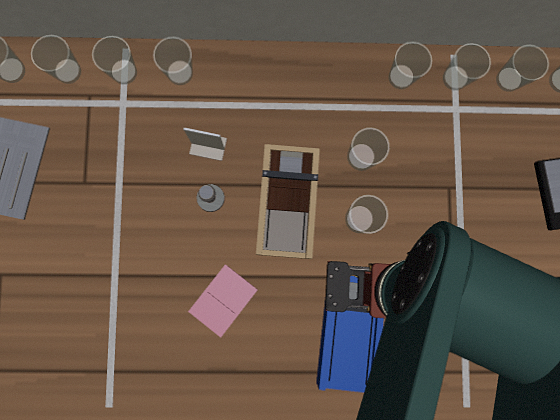

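```bash
python3 - <<'E'
from h import *
c=np.array([.9978,-.0665,0]);cy=np.array([.0665,.9978,0]);o=np.array([594.7,6.8,0])
im=cv2.imread("pics/top9.png").astype(float)
P=[]
for u in range(270,306,3):
    col=im[200:220,u].sum(1); k=np.argmax(np.diff(col)); e=200+k+.5
    p=at("top",(u,e),45.5)-o; P.append((p@cy,p@c))
P=np.array(P);f=np.polyfit(P[:,0],P[:,1],1);print("rear edge caddy x",np.median(P[:,1]).round(1),"-> lid x",(np.median(P[:,1])+60).round(1),"slope",f[0].round(3))
a=cv2.imread("pics/top0.png");d=cv2.absdiff(a,cv2.imread("pics/top9.png")).max(2)
print([int((d[y0:y1,x0:x1]>30).sum()) for x0,x1,y0,y1 in[(345,392,125,170),(345,392,192,236),(192,228,180,214),(180,230,125,162)]])
E
```

```text
rear edge caddy x -29.5 -> lid x 30.5 slope -0.009
[0, 0, 0, 0]
```

The lid is home (x about 30.5 mm, within the ~2 mm calibration error of 32), square, and held by the strap. The bystanders haven't changed by a pixel, so I'm handing the job in.

```bash
python3 -c "
from plant import bot
print(bot.job_done())"
```

```text
the job is handed in; nothing more can be done
None
```

The caddy is closed and the job is handed in; the hand-in reports no verdict. With closed fingertips behind the ridge I pressed the lid to the bottom of the sprung plate. Keeping it pressed, I slid it under the strap and leaf until it stalled against the end stop, then lifted straight off. The arm finished clear at about 10.7 s of the 32 s allowed.

**Last checks:**
- **Lid position:** its rear edge measured from the top view puts the lid at caddy x ≈ 30.5 mm. The limits are 27 to 36 mm, nominal 32, and the calibration is good to about 2 mm.
- **Lid angle:** about 0.009 rad off square, against a limit of 0.05.
- **Held down:** the picture shows the lid under the strap and leaf after release. I had no direct reading of the lid's height or the plate.
- **Glasses, tamper and card:** no changed pixels around any of them between the first and last top views.
- **Robot:** no contact; the force reading was under 1 N.

**What did not go to plan:**
- **First press:** it overshot to about 60 N before I eased it to 20–30 N.
- **Stall at the leaf tip:** the lid stuck on friction there, so I pressed a little less and pushed harder.
- **Final push:** it reached 40 N down and 27 N forward. I had no direct reading of the force between lid and strap, but fingertip height showed the lid about 3.5 mm below the strap throughout the slide.

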